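Wedge the sunken stage plate level and hold it

ROBOT

A 6-joint arm with a two-finger parallel gripper is mounted at the origin on a cart in front of the work surface, level with it; the furniture and walls round the work are solid. World frame = base frame: x ahead of the robot, y to its left, z up, the work surface at z = 0. Lengths are in m, angles in rad, forces in N, time in s.
With the tool pointing down it reaches from about 0.2 to 0.875 m from the base axis. Payload 3.4 kg.
Tool frame: the origin (TCP) lies midway between the tips of the shut fingers; the grasp point (between the pads) lies 19 mm behind it; z points along the fingers, y is the line along which they close (so a half turn about z gives the same grasp; the last joint's range is limited). The gripper opens to 94 mm and grips with 3 to 60 N. Pads are 16 mm wide; open, the fingers measure 119 mm over their backs; the gripper's body (75 mm by 177 mm) begins 78 mm behind the grasp point.
Start: joints at [-1.297, 0.276, 1.505, -0, 1.361, -0.121], TCP at [0.221, -0.531, 0.179] pointing down, gripper open.
Joint ranges: [-2.89, 2.89], [-0.75, 2.08], [0.22, 2.7], [-1.18, 4.32], [0.11, 2.71], [-2.7, 2.7]. Speed limits (rad/s): [2.57, 2.57, 3.14, 3.14, 3.14, 3.14].

INTERFACE

Orientations are given as a rotation vector (axis times angle).
In Python, from bench import ctrl gives the robot as it stands.
- The arm moves only by the tool carry_out, never from a script. Its argument "steps" is text: rows parted by semicolons, each of 7 numbers parted by spaces: the closure, from 0 (fully open) to 1 (shut), then the shift along the tool's x, y, z in m, then the turn, a rotation vector about the tool's x, y, z in rad. In form: jaw x y z ax ay az; .... A call has 1 to 5 rows; each row shifts and turns the commanded pose from where the row before left it, along the tool's axes as they then stand; what a row does not reach is not made up. A row lasts 1/8 s, in which the tool goes at most 62.5 mm and 10.7 degrees, less where a joint would pass 70% of its speed; a pose out of reach is approached as far as the arm can. A call is refused whole if a number of a shift passes 0.0625 or a number of a turn 0.188, either way. A call with a gripper value outside its range is refused whole. The fingers move at their own pace and stop on an object; "squeeze" is the grip in N (left out, the last holds). Time passes only in rows, so rows that do not move let the fingers close. It gives the time, the measured TCP pose, the force, the opening and the grip force at its end, in the units of the state.
- ctrl.observe(): the state, without advancing time (a new reading comes with each control period).
- ctrl.read_camera(name): name is "side" or "top" or "wrist"; returns (picture, depth): 400x640x3 uint8, red, green, blue; 400x640 float32, m along the optical axis (not along the pixel's ray), 0 where there is no reading.
- ctrl.get_calibration(name): a dict with "camera_matrix" (3x3 intrinsics, pixels), "position" and "rotation" of the camera in the world. Camera axes: x right, y up, looking along -z (the intrinsics and any distortion apply to the point x, -y, -z); pixel columns grow to the right and rows downward; lengths in m; the calibration is good to about 2 mm. A picture is of the moment at which its call begins: read the wrist's pose just before it. get_calibration takes no time and is no camera call; for the wrist camera it gives the pose at the moment of the call.
- ctrl.close_job(): hands the job in; it is judged then, once.
The state is a dict: "time_s": time; "joint_pos": joint angles; "dq": joint speeds; "joint_efforts": joint torques, N m; "tool_pos": TCP position; "eef_rot": TCP orientation; "contact_force": force on the tool from outside, world axes, zero at the start; "moment": the same for the moment, N m; "width": opening from 0.0 (shut) to 1.0 (fully open); "gripper_force": force on a finger pad.
Only numpy, scipy, OpenCV 4.12 (cv2) and the standard library are available. Lean on these libraries where they do the work, as an engineer would, in place of code of your own. Each camera call takes 0.05 s, during which the arm holds its last target. There are 200 camera calls.

TASK

The hinged top plate of the small levelling stage has sunk onto its rests at the front. Pick up the orange wedge by its grip block and push its thin end under the round lip at the plate's front edge until the plate just lifts off its rests and lies level, without pushing it noticeably past level. Touch the plate with the wedge only, leave the petri dish on the plate and the small bottle and the timer where they are, and finish holding the wedge in the gripper with the plate resting level on it.

Things in the scene. Friction and masses are not known exactly. Their poses are not given: they have to be found in the camera images.
- stage_base: dark steel base of the levelling stage, fixed to the bench, 100 x 150 x 16 mm. Frame on the bench: +x from the lip (front) to the hinge (back), y along the lip, z up. Along x: lip bar at -80 mm, front face of the base at -15 mm, hinge axis at +70 mm (z = 22 mm; cheeks 34 mm high at y = +-82 mm). Two rubber rests 19 mm high at x = -4 mm. Under the plate's front the bench is free.
- top_plate: aluminium plate, 160 x 150 x 8 mm, hinged to the base at its back, reaching 150 mm forward of the hinge axis (its origin); +x away from the lip, z out of its upper face, 25 to 30 mm above the bench. About 0.7 kg; falls back when unsupported. At the start it slopes down to the front by 0.035 rad; level: z axis vertical. A bullseye level 26 mm across, 7 mm high, near the hinge.
- lip (a point): middle of the lowest line of the round steel lip bar (8 mm thick, 150 mm long, along the plate's y) under the front edge of the plate, 150 mm in front of the hinge axis. 12 mm above the bench when the plate rests, 17.2 mm when it is level. Axes as the top plate.
- wedge: orange plastic levelling wedge lying flat on the bench, 125 mm long, about 0.12 kg. Origin at the underside, +x to the thin end (nose), z up. Ramp 40 mm wide, from x = +60 mm (nose, 4 mm thick) rising straight, 0.3 mm per mm, to 28 mm at x = -20 mm. Behind it the grip block, x = -20 to -65 mm, 30 mm wide between its ribbed sides (y = +-15 mm), 42 mm high.
- wedge_nose (a point): middle of the thin end of the wedge, on its underside. Axes as the wedge. The plate begins to lift when the nose is about 27 mm past the lip line; it is level at about 44 mm and the nose meets the base block at 65 mm.
- wedge_grip (a point): grasp point in the middle of the grip block, 28 mm above its underside, 102 mm behind the nose; close the fingers across its 30 mm width (along the wedge's y). Axes as the wedge. Two fixed black cables: one lies on the bench between wedge and stage, up to 15 mm high (carry the wedge over it); one hangs from the computer tower to the right of the wedge, up to 0.27 m high, at world y = -0.05.
- dish: petri dish, 61 mm across, 16 mm high, standing loose on the top plate; origin at the centre of its underside
- small_bottle: small white bottle with a blue screw cap, 47 mm across, 98 mm high, standing on the bench; origin at the centre of its underside
- timer: cream digital lab timer with three coloured buttons, 62 x 68 x 20 mm, lying on the bench; origin at the centre of its underside

How it is judged:
By the outcome, as a careful person would: the job done as asked, in the order asked, and still so for the second after the job is handed in, while the arm keeps its last pose, push and grip.
It also fails if it takes over 38 s, if anything falls off the work surface, if the arm or the gripper's body presses on something with over 40 N, if the wrist force passes 120 N, or if a joint passes its speed limit or range.

## Working session

There is one attempt and no reset: what is moved stays moved. The work goes in short steps, Python scripts to look and compute and a tool call to move; the robot and the scene stay as the last step left them, time stands still between calls to the robot, and variables do not carry over. Pictures are saved under pics/ and viewed, at most 10 in all, crops included, and the job is handed in when it is done.

Besides the shell and the picture viewer there is one more tool, called after "Call:" in YAML: its name, and indented under it one key for each argument. carry_out: Moves the arm, as the interface text tells. Its arguments: {"type":"object","properties":{"steps":{"type":"string"},"squeeze":{"type":"number"}},"required":["steps"]}

```bash
mkdir -p pics; ls
cat > h.py <<'E'
import numpy as np, cv2
from scipy.spatial.transform import Rotation as R
from bench import ctrl
def cam(n):
    c=ctrl.get_calibration(n); p,d=ctrl.read_camera(n); return p,d,c
def cloud(d,c):
    K=np.array(c["camera_matrix"]); v,u=np.mgrid[:d.shape[0],:d.shape[1]]
    P=np.stack([(u-K[0,2])/K[0,0]*d,-(v-K[1,2])/K[1,1]*d,-d],-1)
    return P@np.array(c["rotation"]).T+np.array(c["position"])
def save(n,p): cv2.imwrite("pics/"+n,p[...,::-1])
E
python3 - <<'E'
from h import *
for n in("top","side"):
    p,d,c=cam(n); save(n+"0.png",p); np.savez(n+"0.npz",p=p,d=d,P=cloud(d,c)); print(n,c)
s=ctrl.observe(); print(s)
E
```

```text
picsTraceback (most recent call last):
  File "<stdin>", line 3, in <module>
  File "h.py", line 9, in cloud
    return P@np.array(c["rotation"]).T+np.array(c["position"])
           ~~~~~~~~~~~~~~~~~~~~~~~~~~~^~~~~~~~~~~~~~~~~~~~~~~~
ValueError: operands could not be broadcast together with shapes (400,640) (3,)
```

```bash
sed -i 's/P@np.array(c\["rotation"\]).T/P@rot(c).T/' h.py
cat >> h.py <<'E'
def rot(c):
    r=np.array(c["rotation"],float)
    return r if r.ndim==2 else R.from_rotvec(r).as_matrix()
E
python3 - <<'E'
from h import *
for n in("top","side"):
    p,d,c=cam(n); print(n,c); save(n+"0.png",p); np.savez(n+"0.npz",p=p,d=d,P=cloud(d,c))
s=ctrl.observe(); print(s)
E
```

```text
top {'camera_matrix': array([[390.8791206 ,   0.        , 316.88889427],
       [  0.        , 390.8791206 , 196.65496888],
       [  0.        ,   0.        ,   1.        ]]), 'position': array([0.4738055 , 0.33694899, 0.91196579]), 'rotation': array([ 0.03055044, -0.09784244, -1.58579416])}
side {'camera_matrix': array([[491.99107448,   0.        , 323.52442869],
       [  0.        , 491.99107448, 200.57678702],
       [  0.        ,   0.        ,   1.        ]]), 'position': array([0.18963292, 1.05089677, 0.65589216]), 'rotation': array([ 0.28951646, -1.21275215, -2.45797734])}
{'time_s': 0.15, 'joint_pos': array([-1.29697998e+00,  2.76453230e-01,  1.50579434e+00,  2.13384458e-05,
        1.36067020e+00, -1.21018491e-01]), 'dq': array([ 0.00161162, -0.00214316, -0.00312942, -0.00098771,  0.00040166,
       -0.0015697 ]), 'joint_efforts': array([ 1.08591550e-03, -4.04925549e+01, -2.37430143e+01,  7.01027876e-02,
        3.15849460e-02, -9.43690020e-05]), 'tool_pos': array([ 0.22105415, -0.53034864,  0.17842059]), 'eef_rot': array([-3.07927580e+00, -6.15918016e-01,  1.26135042e-04]), 'contact_force': array([0.18793693, 0.12218123, 0.94129525]), 'moment': array([ 0.0969973 ,  0.01165323, -0.02412008]), 'gripper_force': 0.0, 'width': 1.0023322824868308}
```

View pics/top0.png

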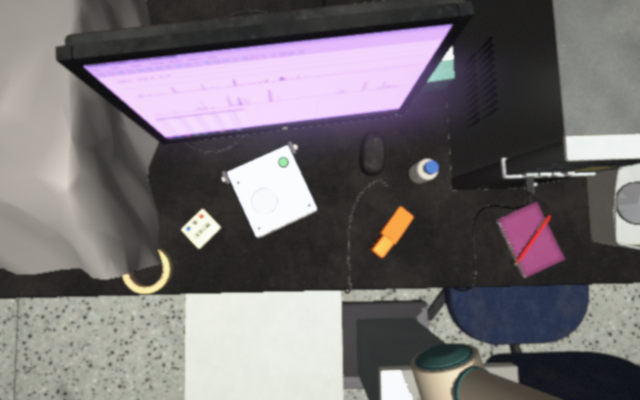

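View pics/side0.png

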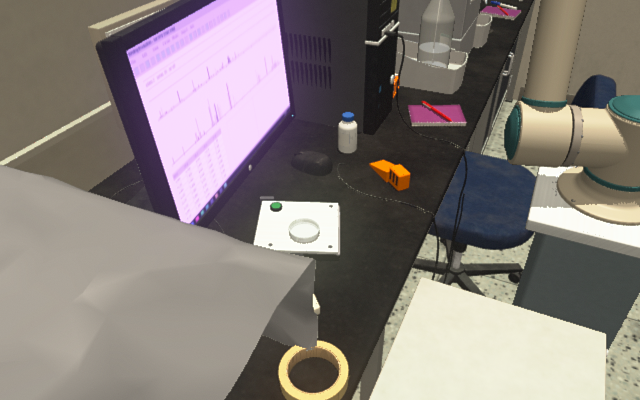

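The top view shows the wedge at about (392,232), with its grip low at (380,250) and its nose at about (407,210). The plate is at (270,190), with its lip edge running from (262,237) to (317,210) and the hinge cheeks at (225,178) and (294,147). The cable between them is near x=350. The side view agrees.

Run:
```python
from h import *
for n in("top","side"):
    f=np.load(n+"0.npz"); p,P=f["p"],f["P"]; hsv=cv2.cvtColor(p,cv2.COLOR_RGB2HSV)
    o=((hsv[...,0]<18)&(hsv[...,1]>190)&(hsv[...,2]>120)).astype(np.uint8)
    if n=="top": o[:, :365]=0;o[:, 420:]=0
    else: o[:150]=0;o[200:]=0;o[:,:360]=0;o[:,420:]=0
    m=o>0; Q=P[m]; print(n,"wedge n",m.sum())
    for lo,hi in((.003,.03),(.036,.048)):
        q=Q[(Q[:,2]>lo)&(Q[:,2]<hi)]; print(lo,len(q),q.mean(0).round(4)); 
        r=cv2.minAreaRect((q[:,:2]*1000).astype(np.float32)); print(r, cv2.boxPoints(r).round(0).tolist())
    w=((hsv[...,1]<40)&(hsv[...,2]>150))
    w&=(P[...,2]>.012)&(P[...,2]<.04)&(P[...,0]>.3)&(P[...,1]<.6)&(P[...,1]>.25)
    nn,l,st,_=cv2.connectedComponentsWithStats(w.astype(np.uint8)); k=1+st[1:,4].argmax(); q=P[l==k]
    print("plate",len(q),q.mean(0).round(4)); r=cv2.minAreaRect((q[:,:2]*1000).astype(np.float32)); print(r,cv2.boxPoints(r).round(0).tolist())
    A=np.c_[q[:,:2],np.ones(len(q))]; print(np.linalg.lstsq(A,q[:,2],rcond=None)[0])
    b=(hsv[...,0]>95)&(hsv[...,0]<125)&(hsv[...,1]>120)&(hsv[...,2]>60)&(P[...,2]>.07)&(P[...,2]<.12); print("cap",P[b].mean(0))
# cable heights on top
f=np.load("top0.npz"); P=f["P"]
for r in range(185,290,15):
    row=P[r,335:390,2]; print(r,335+row.argmax(),P[r,335+row.argmax()].round(3))
# bench z
print(P[260:280,200:330,2].mean())
```

```text
top wedge n 50
0.003 31 [0.4758 0.1424 0.0201]
((480.4332580566406, 139.183349609375), (6.645328521728516, 49.574195861816406), 56.76774215698242) [[458.0, 150.0], [499.0, 123.0], [503.0, 128.0], [462.0, 156.0]]
0.036 14 [0.4409 0.1659 0.0388]
((440.4364013671875, 166.00440979003906), (5.461985111236572, 42.270748138427734), 56.42567825317383) [[421.0, 175.0], [457.0, 152.0], [460.0, 157.0], [424.0, 180.0]]
plate 4167 [0.5626 0.3989 0.0276]
((562.7555541992188, 401.004150390625), (167.96319580078125, 155.19805908203125), 23.912202835083008) [[455.0, 438.0], [517.0, 296.0], [671.0, 364.0], [608.0, 506.0]]
[0.03264076 0.01370509 0.003812  ]
cap [0.60023245 0.05663823 0.09851896]
side wedge n 438
0.003 301 [0.4557 0.146  0.0144]
((465.6981506347656, 128.78431701660156), (46.31979751586914, 130.76504516601562), 44.04404830932617) [[404.0, 160.0], [495.0, 66.0], [528.0, 98.0], [437.0, 192.0]]
0.036 71 [0.4315 0.1614 0.0403]
((432.9584045410156, 153.98196411132812), (29.538801193237305, 46.45634460449219), 50.42932891845703) [[406.0, 157.0], [441.0, 128.0], [460.0, 151.0], [424.0, 180.0]]
plate 3408 [0.5577 0.4039 0.028 ]
((563.594482421875, 399.25946044921875), (166.8692169189453, 153.94808959960938), 23.582414627075195) [[456.0, 436.0], [518.0, 295.0], [671.0, 362.0], [609.0, 503.0]]
[0.03356004 0.01800151 0.00206102]
cap [0.59947415 0.05949358 0.09619641]
185 358 [0.474 0.337 0.912]
200 355 [0.539 0.208 0.003]
215 350 [0.504 0.221 0.006]
230 386 [0.468 0.143 0.027]
245 382 [0.435 0.156 0.044]
260 347 [0.401 0.232 0.015]
275 370 [0.474 0.337 0.912]
0.004565848142728199
```

Call:
carry_out:
  steps: "0 0 0 -0.055 0 0 0; 0 0 0 -0.055 0 0 0; 0 0 0 -0.055 0 0 0; 0 0.015 -0.02 0 0 0 0; 0 0.03 -0.035 0 0 0 0"

```text
time_s: 0.78
tool_pos: [0.2415, -0.4633, 0.3439]
eef_rot: [3.081, 0.613, -0.0]
contact_force: [-0.8, 0.3, 0.2]
width: 0.998
gripper_force: 0.0
```

Call:
carry_out:
  steps: "0 0.037 -0.045 0 0 0 0; 0 0.037 -0.045 0 0 0 0; 0 0.037 -0.045 0 0 0 0; 0 0.037 -0.045 0 0 0 0; 0 0.037 -0.045 0 0 0 0"

```text
time_s: 1.4
tool_pos: [0.3258, -0.182, 0.3439]
eef_rot: [3.081, 0.615, 0.001]
contact_force: [2.2, -0.1, 0.5]
width: 0.996
gripper_force: 0.0
```

Call:
carry_out:
  steps: "0 0.037 -0.045 0 0 0 0; 0 0.037 -0.045 0 0 0 0; 0 0.037 -0.045 0 0 0 0; 0 0.037 -0.045 0 0 0 0; 0 0 0 0 0 0 0"

```text
time_s: 2.02
tool_pos: [0.3932, 0.0429, 0.3436]
eef_rot: [-3.077, -0.629, 0.001]
contact_force: [-1.0, -0.8, -0.3]
width: 1.003
gripper_force: 0.0
```

Call:
carry_out:
  steps: "0 0.027 -0.033 0 0 0 0; 0 0.027 -0.033 0 0 0 0; 0 0.027 -0.033 0 0 0 0; 0 0 0 0 0 0 -0.18; 0 0 0 0 0 0 -0.18"

```text
time_s: 2.65
tool_pos: [0.43, 0.1605, 0.3436]
eef_rot: [2.917, 1.165, -0.002]
contact_force: [0.1, -0.2, 0.3]
width: 0.999
gripper_force: 0.0
```

Call:
carry_out:
  steps: "0 0 0 0 0 0 -0.18; 0 0 0 0 0 0 -0.18; 0 0 0 0 0 0 -0.18; 0 0 0 0 0 0 -0.18; 0 0 0 0 0 0 -0.18"

```text
time_s: 3.28
tool_pos: [0.43, 0.1598, 0.3439]
eef_rot: [2.122, 2.316, -0.002]
contact_force: [-0.2, 0.6, 0.6]
width: 1.0
gripper_force: 0.0
```

Call:
carry_out:
  steps: "0 0 0 0 0 0 -0.18; 0 0 0 0 0 0 -0.18; 0 0 0 0 0 0 -0.18; 0 0 0 0 0 0 -0.18; 0 0 0 0 0 0 -0.18"

```text
time_s: 3.9
tool_pos: [0.43, 0.1598, 0.3438]
eef_rot: [-0.903, -3.009, 0.002]
contact_force: [-0.1, -0.4, -1.3]
width: 1.004
gripper_force: 0.0
```

```bash
cat >> h.py <<'E'
def orange(p): 
    h=cv2.cvtColor(p,cv2.COLOR_RGB2HSV); return (h[...,0]<22)&(h[...,1]>150)&(h[...,2]>90)
E
python3 - <<'E'
from h import *
p,d,c=cam("wrist"); save("w1.png",p); P=cloud(d,c); np.savez("w1.npz",p=p,d=d,P=P); print(c["position"])
s=ctrl.observe(); print(s["joint_pos"],s["tool_pos"],R.from_rotvec(s["eef_rot"]).as_matrix().round(3))
Q=P[orange(p)&(P[...,2]<.06)]; print(len(Q))
for lo,hi in((.003,.06),(.036,.05)):
    q=Q[(Q[:,2]>lo)&(Q[:,2]<hi)]
    r=cv2.minAreaRect((q[:,:2]*1000).astype(np.float32)); print(q[:,2].max(),r,cv2.boxPoints(r).round(0).tolist())
E
```

```text
[0.36246513 0.20526862 0.5490634 ]
[ 2.05048805e-01  4.51483189e-02  1.39562658e+00 -1.09261221e-03
  1.70159694e+00 -7.86308544e-01] [0.4299335  0.15983788 0.34383141] [[-0.837  0.548 -0.001]
 [ 0.548  0.837 -0.001]
 [-0.    -0.001 -1.   ]]
1690
0.04423461910747328 ((465.31427001953125, 163.17323303222656), (809.10546875, 115.35588836669922), 86.90144348144531) [[386.0, -238.0], [501.0, -244.0], [545.0, 564.0], [430.0, 570.0]]
0.04423461910747328 ((432.2257080078125, 154.9260711669922), (29.645761489868164, 45.039039611816406), 49.92576599121094) [[405.0, 158.0], [440.0, 129.0], [459.0, 152.0], [425.0, 181.0]]
```

View pics/w1.png

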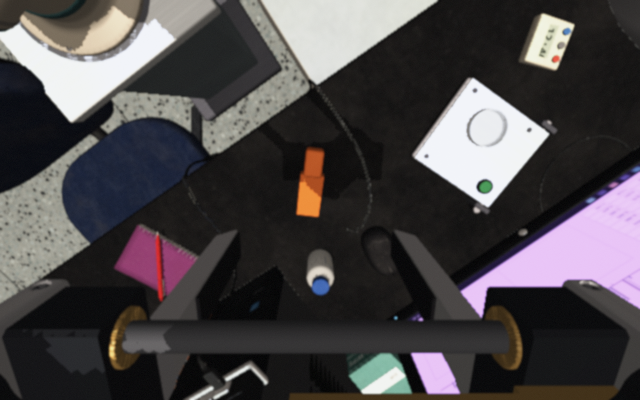

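Seen from the wrist, the wedge (grip at 314,160; ramp at 310,198) is in clear view, with the bench cable passing to its right. Side and wrist agree on a grip centre at (0.4325, 0.1545) and a yaw of -0.695.

Call:
carry_out:
  steps: "0 0 0 0 0 0 0.115; 0 -0.0055 -0.0025 0.05 0 0 0; 0 0 0 0.06 0 0 0; 0 0 0 0.06 0 0 0; 0 0 0 0.06 0 0 0"

```text
time_s: 4.58
tool_pos: [0.4326, 0.1547, 0.1125]
eef_rot: [1.086, 2.947, -0.0]
contact_force: [0.7, -0.7, -0.5]
width: 0.994
gripper_force: 0.0
```

Call:
carry_out:
  steps: "0 0 0 0.045 0 0 0; 0 0 0 0.035 0 0 0; 0 0 0 0.024 0 0 0; 0 0 0 0 0 0 0"

```text
time_s: 5.08
tool_pos: [0.4309, 0.1547, 0.0086]
eef_rot: [-1.083, -2.945, 0.004]
contact_force: [0.4, 0.6, 1.1]
width: 0.998
gripper_force: 0.0
```

Run:
```python
from h import *
p,d,c=cam("wrist"); save("w2.png",p); P=cloud(d,c)
s=ctrl.observe(); print(s["tool_pos"],R.from_rotvec(s["eef_rot"]).as_matrix().round(3))
m=orange(p)&(P[...,2]<.06)&(np.hypot(P[...,0]-.43,P[...,1]-.155)<.1)
q=P[m]; q=q[(q[:,2]>.036)]
r=cv2.minAreaRect((q[:,:2]*1000).astype(np.float32)); print(len(q),r,cv2.boxPoints(r).round(0).tolist())
```

```text
[0.43223709 0.15518544 0.00979245] [[-0.762  0.648 -0.001]
 [ 0.648  0.762 -0.001]
 [ 0.001 -0.002 -1.   ]]
3286 ((432.0367736816406, 154.827392578125), (30.81107521057129, 44.318870544433594), 49.57773208618164) [[405.0, 157.0], [439.0, 129.0], [459.0, 152.0], [425.0, 181.0]]
```

View pics/w2.png

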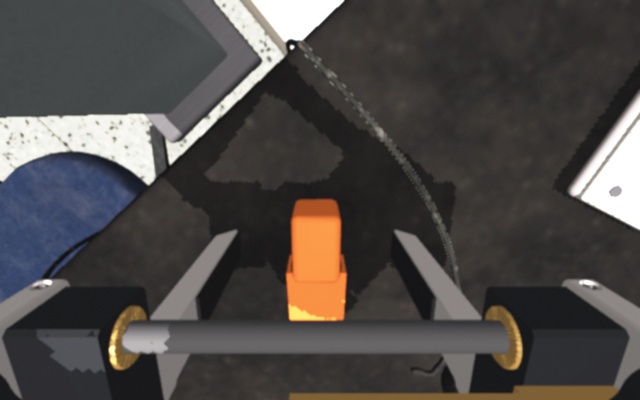

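The grip block at (316,240) sits centred between the open fingers, so I'll close.

Call:
carry_out:
  steps: "0.8 0 0 0 0 0 0; 0.8 0 0 0 0 0 0; 0.8 0 0 0 0 0 0; 0.8 0 0 0 0 0 0; 0.8 0 0 0 0 0 0"
  squeeze: 40

```text
time_s: 5.75
tool_pos: [0.4324, 0.1563, 0.0101]
eef_rot: [1.08, 2.95, -0.0]
contact_force: [-0.9, 0.1, 0.6]
width: 0.509
gripper_force: 0.0
```

Call:
carry_out:
  steps: "0.8 0 0 0 0 0 0; 0.8 0 0 -0.02 0 0 0; 0.8 0 0 -0.04 0 0 0; 0.8 0 0 -0.04 0 0 0; 0.8 0 0 0 0 0 0"

```text
time_s: 6.38
tool_pos: [0.435, 0.1568, 0.1128]
eef_rot: [1.078, 2.945, 0.006]
contact_force: [-0.2, -1.0, -0.5]
width: 0.201
gripper_force: 0.0
```

I lifted before the fingers had closed on the wedge. I'll reopen and look again.

Call:
carry_out:
  steps: "0 0 0 0 0 0 0; 0 0 0 0 0 0 0; 0 0 0 0 0 0 0; 0 0 0 0 0 0 0; 0 0 0 0 0 0 0"

```text
time_s: 7.0
tool_pos: [0.4324, 0.1562, 0.1098]
eef_rot: [-1.08, -2.95, 0.001]
contact_force: [-0.9, 0.4, 1.0]
width: 0.694
gripper_force: 0.0
```

```bash
cat > wm.py <<'E'
from h import *
for n in("wrist","side"):
    p,d,c=cam(n); save("w3%s.png"%n,p); P=cloud(d,c)
    m=orange(p)&(P[...,2]<.06)&(np.hypot(P[...,0]-.43,P[...,1]-.155)<.1)
    q=P[m]; q=q[(q[:,2]>.036)]
    r=cv2.minAreaRect((q[:,:2]*1000).astype(np.float32)); print(n,len(q),q[:,2].max(),r,cv2.boxPoints(r).round(0).tolist())
s=ctrl.observe(); print(s["tool_pos"],s["width"],R.from_rotvec(s["eef_rot"]).as_matrix().round(3))
E
python3 wm.py
```

```text
wrist 1476 0.04346058459166968 ((432.1091613769531, 154.8292694091797), (29.212345123291016, 44.54866409301758), 49.629302978515625) [[406.0, 158.0], [440.0, 129.0], [459.0, 152.0], [425.0, 180.0]]
side 184 0.04613671932498575 ((433.71258544921875, 154.74609375), (29.458520889282227, 47.64684295654297), 49.72127914428711) [[406.0, 159.0], [442.0, 128.0], [461.0, 151.0], [425.0, 181.0]]
[0.43244697 0.15626655 0.10996163] 0.783106385079847 [[-0.764  0.646 -0.   ]
 [ 0.646  0.764 -0.   ]
 [-0.    -0.    -1.   ]]
```

The wedge hasn't moved. I'll go down again and wait for full closure this time.

Call:
carry_out:
  steps: "0 -0.001 -0.001 0.04 0 0 0; 0 0 0 0.04 0 0 0; 0 0 0 0.02 0 0 0; 0.8 0 0 0 0 0 0; 0.8 0 0 0 0 0 0"

```text
time_s: 7.72
tool_pos: [0.4334, 0.155, 0.0108]
eef_rot: [1.079, 2.949, 0.001]
contact_force: [0.1, -0.3, -0.2]
width: 0.823
gripper_force: 0.0
```

Call:
carry_out:
  steps: "0.8 0 0 0 0 0 0; 0.8 0 0 0 0 0 0; 0.8 0 0 0 0 0 0; 0.8 0 0 0 0 0 0; 0.8 0 0 0 0 0 0"

```text
time_s: 8.35
tool_pos: [0.4325, 0.1548, 0.0101]
eef_rot: [-1.08, -2.95, 0.0]
contact_force: [-0.3, -0.0, 1.9]
width: 0.313
gripper_force: 40.0
```

Call:
carry_out:
  steps: "0.8 0 0 0 0 0 0; 0.8 0 0 0 0 0 0; 0.8 0 0 0 0 0 0"

```text
time_s: 8.72
tool_pos: [0.4325, 0.1548, 0.0101]
eef_rot: [-1.08, -2.95, 0.0]
contact_force: [0.2, 0.2, 0.9]
width: 0.311
gripper_force: 40.0
```

Call:
carry_out:
  steps: "0.8 0 0 -0.03 0 0 0; 0.8 0 0 -0.04 0 0 0; 0.8 0.038 0.02 0 0 0 0; 0.8 0.038 0.02 0 0 0 0; 0.8 0.038 0.02 0 0 0 0"

```text
time_s: 9.35
tool_pos: [0.3837, 0.2753, 0.0799]
eef_rot: [1.081, 2.95, 0.0]
contact_force: [0.9, 0.4, -1.7]
width: 0.312
gripper_force: 40.0
```

Call:
carry_out:
  steps: "0.8 0.038 0.02 0 0 0 0; 0.8 0 0 0 0 0 -0.18; 0.8 0 0 0 0 0 -0.18; 0.8 0 0 0 0 0 -0.18; 0.8 0 0 0 0 0 -0.18"

```text
time_s: 9.98
tool_pos: [0.3678, 0.314, 0.0796]
eef_rot: [0.038, -3.141, 0.001]
contact_force: [0.1, 0.4, -0.8]
width: 0.314
gripper_force: 40.0
```

Call:
carry_out:
  steps: "0.8 0 0 0 0 0 -0.18; 0.8 0 0 0 0 0 -0.18; 0.8 0 0 0 0 0 -0.035; 0.8 0 0 0 0 0 0"

```text
time_s: 10.48
tool_pos: [0.368, 0.314, 0.0798]
eef_rot: [0.641, -3.075, 0.0]
contact_force: [0.7, -0.6, -0.3]
width: 0.31
gripper_force: 40.0
```

```bash
cat > st.py <<'E'
from h import *
import sys
tag=sys.argv[1]
s=ctrl.observe(); M=R.from_rotvec(s["eef_rot"]).as_matrix(); print(s["tool_pos"],s["width"],s["joint_pos"].round(2),M.round(3).tolist())
for n in("side","top","wrist"):
    p,d,c=cam(n); save(tag+n+".png",p); P=cloud(d,c); hsv=cv2.cvtColor(p,cv2.COLOR_RGB2HSV)
    w=(hsv[...,1]<40)&(hsv[...,2]>150)&(P[...,2]>.012)&(P[...,2]<.04)&(P[...,0]>.4)&(P[...,1]<.55)&(P[...,1]>.27)
    nn,l,stt,_=cv2.connectedComponentsWithStats(w.astype(np.uint8)); k=1+stt[1:,4].argmax(); q=P[l==k]
    r=cv2.minAreaRect((q[:,:2]*1000).astype(np.float32)); print(n,"plate",len(q),r,cv2.boxPoints(r).round(0).tolist())
    u=np.array([np.cos(.415),np.sin(.415)]); a=np.c_[q[:,:2]@u,q[:,:2]@[-u[1],u[0]],np.ones(len(q))]
    print(" slope x,y",np.linalg.lstsq(a,q[:,2],rcond=None)[0].round(4))
    m=orange(p)&(P[...,2]<.14)&(np.hypot(P[...,0]-s["tool_pos"][0],P[...,1]-s["tool_pos"][1])<.13)
    q=P[m]
    if len(q)>20:
        r=cv2.minAreaRect((q[:,:2]*1000).astype(np.float32)); print(" wedge",len(q),q[:,2].min(),q[:,2].max(),r,cv2.boxPoints(r).round(0).tolist())
E
python3 st.py a
```

```text
[0.36798949 0.31403327 0.07983089] 0.30952771957836184 [ 0.56  0.22  1.85 -0.    1.07 -1.42] [[-0.917, -0.4, -0.0], [-0.4, 0.917, -0.0], [0.0, -0.0, -1.0]]
side plate 3397 ((563.355224609375, 399.8192138671875), (166.64065551757812, 154.23318481445312), 23.681068420410156) [[456.0, 437.0], [518.0, 296.0], [671.0, 363.0], [609.0, 504.0]]
 slope x,y [0.0378 0.0031 0.0021]
 wedge 1226 -0.000533329450890907 0.12373769956317981 ((409.24456787109375, 301.0180969238281), (145.0115203857422, 98.03325653076172), 25.386716842651367) [[323.0, 314.0], [365.0, 226.0], [496.0, 288.0], [454.0, 376.0]]
top plate 4173 ((562.6767578125, 401.33209228515625), (168.15615844726562, 154.57742309570312), 23.928930282592773) [[454.0, 438.0], [517.0, 297.0], [671.0, 365.0], [608.0, 506.0]]
 slope x,y [ 0.0353 -0.0009  0.0038]
 wedge 915 -0.004548694086635829 0.11369187186625573 ((420.99200439453125, 338.95513916015625), (95.06110382080078, 49.75505828857422), 23.25226593017578) [[368.0, 343.0], [387.0, 297.0], [474.0, 335.0], [455.0, 381.0]]
wrist plate 2791 ((534.0616455078125, 384.47918701171875), (50.292572021484375, 95.36949920654297), 24.761962890625) [[491.0, 417.0], [531.0, 331.0], [577.0, 352.0], [537.0, 438.0]]
 slope x,y [ 0.0527  0.0589 -0.0146]
 wedge 6119 -0.0018126814241880562 0.13892783554386418 ((415.42010498046875, 336.680419921875), (148.7943572998047, 59.67332458496094), 22.51538848876953) [[335.0, 336.0], [358.0, 281.0], [496.0, 338.0], [473.0, 393.0]]
```

View pics/awrist.png

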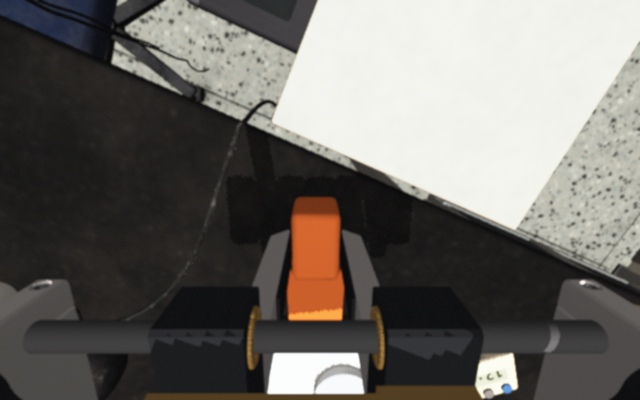

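The wedge is held level, about 31 mm short of the lip and centred on it, with the cable well to the left (about (210,220)). Next I lower it and slide it in.

Call:
carry_out:
  steps: "0.8 0 0 0.03 0 0 0; 0.8 0 0 0.03 0 0 0; 0.8 0 0 0.0095 0 0 0; 0.8 0 0 0 0 0 0"

```text
time_s: 11.12
tool_pos: [0.3683, 0.3142, 0.0107]
eef_rot: [0.644, -3.075, 0.0]
contact_force: [-0.6, 0.1, -2.0]
width: 0.309
gripper_force: 40.0
```

```bash
python3 st.py b | cut -c1-260; python3 -c "
import cv2
i=cv2.imread('pics/bside.png')[170:280,230:450]; cv2.imwrite('pics/bcrop.png',cv2.resize(i,None,fx=3.5,fy=3.5))"
```

```text
[0.3682882  0.31417299 0.01066217] 0.3087559217390529 [ 0.56  0.3   1.94 -0.    0.9  -1.42] [[-0.916, -0.401, -0.0], [-0.401, 0.916, -0.0], [0.0, -0.0, -1.0]]
side plate 3396 ((564.1217041015625, 398.4381103515625), (166.95449829101562, 155.41412353515625), 23.695459365844727) [[456.0, 436.0], [519.0, 294.0], [672.0, 361.0], [609.0, 503.0]]
 slope x,y [0.0377 0.0032 0.0021]
 wedge 1157 -0.001214388746599182 0.06036886030089905 ((411.450439453125, 306.42620849609375), (134.2265625, 89.8091049194336), 23.247920989990234) [[332.0, 321.0], [368.0, 239.0], [491.0, 292.0], [455.0, 374.0]]
top plate 4175 ((562.58740234375, 401.4375305175781), (168.00689697265625, 154.61886596679688), 23.921926498413086) [[454.0, 438.0], [517.0, 297.0], [671.0, 365.0], [608.0, 506.0]]
 slope x,y [ 0.0348 -0.002   0.0044]
 wedge 771 -0.004565487289155623 0.04585590061643263 ((425.659912109375, 339.21435546875), (87.59625244140625, 46.347496032714844), 22.907255172729492) [[376.0, 344.0], [394.0, 301.0], [475.0, 335.0], [457.0, 378.0]]
wrist plate 621 ((487.4817810058594, 367.4102783203125), (6.502841472625732, 74.25817108154297), 24.708242416381836) [[469.0, 400.0], [500.0, 332.0], [506.0, 335.0], [475.0, 402.0]]
 slope x,y [ 0.3302 -0.0026 -0.1771]
 wedge 6175 -0.001858096502473816 0.08032938697936534 ((396.0694885253906, 328.3929138183594), (105.77009582519531, 45.07440185546875), 21.687570571899414) [[339.0, 330.0], [355.0, 288.0], [454.0, 327.0], [437.0, 369.0]]
```

View pics/bcrop.png

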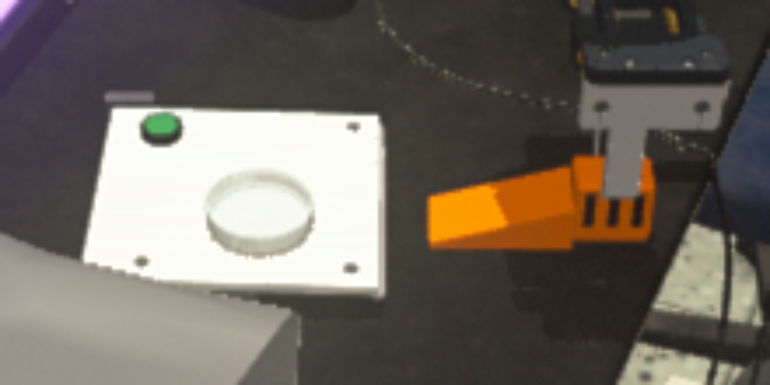

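The wedge (crop nose at about (432,218)) points squarely at the middle of the plate's front edge at (383,200). Inserting now.

Call:
carry_out:
  steps: "0.8 -0.006 0 0.0006 0 0 0; 0.8 -0.012 0 0 0 0 0; 0.8 -0.012 0 0 0 0 0; 0.8 -0.012 0 0 0 0 0; 0.8 -0.008 0 0 0 0 0"

```text
time_s: 11.9
tool_pos: [0.4151, 0.3346, 0.0098]
eef_rot: [-0.644, 3.074, 0.0]
contact_force: [0.5, 0.7, -0.7]
width: 0.31
gripper_force: 40.0
```

Call:
carry_out:
  steps: "0.8 -0.006 0 0 0 0 0; 0.8 -0.005 0 0 0 0 0; 0.8 -0.004 0 0 0 0 0; 0.8 0 0 0 0 0 0"

```text
time_s: 12.4
tool_pos: [0.4197, 0.3365, 0.0094]
eef_rot: [0.641, -3.059, 0.007]
contact_force: [-11.8, -4.1, 10.5]
width: 0.313
gripper_force: 40.0
```

```bash
python3 st.py c | grep -v wrist| cut -c1-160; python3 -c "
from bench import ctrl; print(ctrl.observe()['contact_force'])"
```

```text
[0.41970785 0.3364826  0.0094233 ] 0.31254577797490984 [ 0.55  0.38  1.82  0.    0.96 -1.44] [[-0.916, -0.401, -0.015], [-0.401, 0.916, -0.007], [0.016, -0.001,
side plate 3392 ((563.2333984375, 399.78106689453125), (166.92640686035156, 155.67550659179688), 23.458553314208984) [[456.0, 438.0], [518.0, 295.0], [671.0, 36
 slope x,y [0.0353 0.003  0.004 ]
 wedge 865 -0.002297316925608861 0.04913658456014747 ((449.76324462890625, 330.12274169921875), (95.96932983398438, 76.35025787353516), 25.73874855041504) [[390
top plate 4174 ((562.630126953125, 401.6028137207031), (168.37522888183594, 154.9271697998047), 23.896347045898438) [[454.0, 438.0], [517.0, 297.0], [671.0, 365
 slope x,y [ 0.0324 -0.0016  0.006 ]
 wedge 203 -0.0016404565022167805 0.02466788538394571 ((472.43902587890625, 359.830322265625), (25.449527740478516, 44.45426940917969), 25.588163375854492) [[45
 slope x,y [ 0.0909  0.0561 -0.0385]
 wedge 6171 -0.0020102086875020964 0.07926972321460071 ((446.6060485839844, 349.4049987792969), (103.04891204833984, 45.6396484375), 22.457643508911133) [[390.0
[-11.20222104  -5.13282619   9.62007084]
```

Call:
carry_out:
  steps: "0.8 -0.003 0 0 0 0 0; 0.8 -0.003 0 0 0 0 0; 0.8 -0.002 0 0 0 0 0; 0.8 0 0 0 0 0 0; 0.8 0 0 0 0 0 0"

```text
time_s: 13.18
tool_pos: [0.4272, 0.3397, 0.0094]
eef_rot: [0.641, -3.06, 0.007]
contact_force: [-10.9, -3.8, 8.8]
width: 0.313
gripper_force: 40.0
```

```bash
python3 st.py d | grep -v wedge| cut -c1-200
```

```text
[0.42719068 0.33969493 0.00943212] 0.31290932111057196 [ 0.54  0.39  1.8   0.    0.97 -1.44] [[-0.916, -0.402, -0.014], [-0.402, 0.916, -0.007], [0.016, -0.001, -1.0]]
side plate 3338 ((563.0675048828125, 400.46612548828125), (166.6400604248047, 154.7202911376953), 23.663015365600586) [[456.0, 438.0], [518.0, 296.0], [670.0, 363.0], [608.0, 505.0]]
 slope x,y [0.0188 0.0015 0.0165]
top plate 4155 ((562.9705810546875, 400.9341735839844), (168.22024536132812, 155.69227600097656), 24.101577758789062) [[454.0, 438.0], [518.0, 296.0], [672.0, 364.0], [608.0, 506.0]]
 slope x,y [ 0.0159 -0.0024  0.0185]
wrist plate 3256 ((524.7913208007812, 381.6070861816406), (36.36723709106445, 68.9670181274414), 25.190162658691406) [[494.0, 405.0], [523.0, 343.0], [556.0, 358.0], [527.0, 421.0]]
 slope x,y [ 0.0668  0.0639 -0.0225]
```

Call:
carry_out:
  steps: "0.8 -0.003 0 0 0 0 0; 0.8 -0.002 0 0 0 0 0; 0.8 -0.002 0 0 0 0 0; 0.8 0 0 0 0 0 0; 0.8 0 0 0 0 0 0"

```text
time_s: 13.95
tool_pos: [0.4338, 0.3426, 0.0094]
eef_rot: [0.641, -3.06, 0.006]
contact_force: [-10.6, -5.2, 9.0]
width: 0.31
gripper_force: 40.0
```

```bash
python3 st.py e | grep -v wedge| cut -c1-200
```

```text
[0.43383572 0.34259818 0.0094451 ] 0.3104046171865962 [ 0.54  0.4   1.78  0.    0.98 -1.44] [[-0.916, -0.402, -0.013], [-0.401, 0.916, -0.007], [0.015, -0.001, -1.0]]
side plate 3286 ((562.7261352539062, 400.85125732421875), (167.36642456054688, 153.19422912597656), 24.157875061035156) [[455.0, 436.0], [518.0, 297.0], [670.0, 365.0], [608.0, 505.0]]
 slope x,y [0.003  0.0011 0.0283]
top plate 4052 ((564.0109252929688, 400.81549072265625), (167.56581115722656, 154.65943908691406), 24.820491790771484) [[456.0, 436.0], [520.0, 295.0], [673.0, 366.0], [608.0, 506.0]]
 slope x,y [-0.0009 -0.0023  0.0309]
wrist plate 2955 ((530.468017578125, 383.7722473144531), (36.58628845214844, 67.32894134521484), 23.994659423828125) [[500.0, 407.0], [527.0, 346.0], [561.0, 360.0], [533.0, 422.0]]
 slope x,y [0.029  0.0617 0.0032]
```

View pics/eside.png

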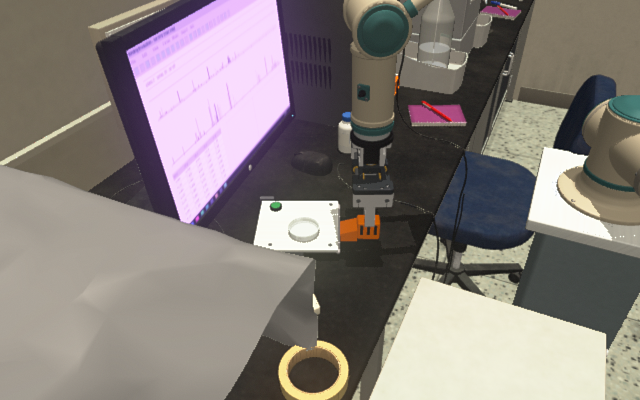

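The wedge (360,230) is under the plate's front edge (340,228) and still held. The dish (304,229) and bottle (347,133) are in place, and the plate's slope is within 0.001 rad of level. Handing in.

```bash
python3 -c "
from bench import ctrl; print(ctrl.close_job())"
```

```text
the job is handed in; nothing more can be done
None
```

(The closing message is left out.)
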